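Release and hold open the gate of a nail polish case

TASK

I need both hands free to reach into the polish case on the manicure desk. On its top, squeeze the guard catch (the pair of ears over the fixed front panel, pinched front to back) fully together, then squeeze the latch catch (the pair of ears above the gate, pinched side to side) fully together; then swing the gate (its upright post is the handle) out past its detent, and finish still holding it wide open, about square to the case front, because it springs back when let go. Leave the things standing around the case alone.

Things in the scene. Friction and masses are not known exactly. Their poses are not given: they have to be found in the camera images.
- case: White polish case fixed to the desk, 145 mm deep, 210 mm wide, deck top 150 mm above the desk. Origin on the desk under the deck (deck x -70 to +75, y -105 to +105 mm). Its -x axis points out of the front (gate side); +y is the side of the gate hinge and fixed front panel. Catch bars lie on the deck up to 18 mm high.
- guard_mid (a point): Midway between the guard's two aluminium ears, 25 mm above the deck; axes as the case. Ears rise 45 mm above the deck, 24 mm wide (y), 10 thick (x); over their outer faces 54 mm out, 34 mm squeezed. Squeeze along case x; both ears move equally and stay where left (5 N friction, no spring). Its bar blocks the latch until it is squeezed.
- latch_mid (a point): Midway between the latch's two steel ears, 25 mm above the deck; axes as the case. Ears rise 45 mm above the deck, 18 mm wide (x), 10 thick (y); over their outer faces 54 mm out, 34 mm squeezed. Squeeze along case y; both ears move equally and stay where left (5 N friction, no spring). Its bolt holds the gate's hook until it is squeezed.
- guard (a joint): Travel of each guard ear, m: 0 out (may start up to 0.001), 0.010 fully squeezed against its stop.
- latch (a joint): Travel of each latch ear, m: 0 out, 0.010 fully squeezed against its stop.
- gate (a joint): Gate angle, rad: 0 shut, grows as it swings outward (clockwise from above), end stop 1.65. A sprung detent resists between about 0.2 and 0.6 rad, then pushes on, and is passed by 1.0. A closing spring always pulls it back (1 N at the post shut, 2.5 N wide, up to about 4 N in the detent).
- gate_hinge (a point): Point on the gate's vertical hinge axis at deck height, fixed to the case front; axes as the case.
- post_mid (a point): On the axis of the gate's round aluminium pull post, 38 mm above deck height: 16 mm diameter, rising 60 mm above deck height from the gate's top rail (rail top 4 mm above deck height), 120 mm from the hinge axis. The gate is a clear pane in a frame, 10 mm thick, 135 mm wide. Axes turn with the gate: hinge to post is -y; it opens towards -x.
- cat: Bystander: loose white ceramic cat figurine, 110 mm tall, 70 mm wide; origin at its underside. Leave alone.
- bamboo: Bystander: loose wooden block, 80 x 70 x 30 mm; origin at its underside. Leave alone.
- remover: Bystander: loose amber glass bottle, 44 mm diameter, 100 mm tall; origin at its underside. Leave alone.

How it is judged:
On the way, in this order (a step that is already met when the one before it is completed fails the run):
1. the guard catch is squeezed home while the latch catch is still out (value of joint guard above 0.008 m and value of joint latch below 0.004 m), for 0.1 s.
2. the latch catch is squeezed home, the gate still shut (value of joint latch above 0.008 m and value of joint gate below 0.25 rad), for 0.1 s.
3. the gate is swung out past its detent (value of joint gate above 1 rad), for 0.1 s.
At the end, for the whole second after the job is handed in: The gate stands still, held by the gripper's fingers (more than 0.5 N on it), at more than 1.2 rad (its end stop is 1.65); both catches are still squeezed in (more than 6 mm of 10) (value of joint gate above 1.2 rad and velocity of joint gate between -0.15 and 0.15 rad/s and contact force between the fingers and gate above 0.5 N and value of joint each of guard, latch above 0.006 m); the arm keeps its last pose, push and grip.
It fails at once if a bystander is moved more than 30 mm (distance of any of cat, bamboo, remover from where it was at the start of the episode above 0.03 m).
It also fails if it takes over 58 s, if anything falls off the work surface, if the arm or the gripper's body presses on something with over 40 N, if the wrist force passes 120 N, or if a joint passes its speed limit or range.

ROBOT

A 6-joint arm with a two-finger parallel gripper is mounted at the origin on the work surface. World frame = base frame: x ahead of the robot, y to its left, z up, the work surface at z = 0. Lengths are in m, angles in rad, forces in N, time in s.
With the tool pointing down it reaches from about 0.225 to 0.875 m from the base axis. Payload 3.4 kg.
Tool frame: the origin (TCP) lies at the very end of the fingers, on their centre line; the grasp point (between the pads) lies 19 mm behind it (grip_depth is the distance from the TCP to the grasp point, in m); x points along the fingers, z is the direction in which the jaws open and shut, and the axes are right-handed (so a half turn about x gives the same grasp; the last joint's range is limited). The gripper opens to 85 mm and grips with 20 to 120 N. Pads are 22 mm wide; open, the fingers measure 114 mm over their backs; the gripper's body (76 mm by 85 mm) begins 54 mm behind the grasp point. The pads swing forward as they close: fully open they stand 13 mm farther back than shut.
Start: joints at [-1.279, 0.276, 1.505, -0, 1.361, -0.121], TCP at [0.231, -0.527, 0.231] pointing down, gripper open.
Joint ranges: [-2.89, 2.89], [-0.75, 2.08], [0.22, 2.7], [-1.18, 4.32], [0.11, 2.71], [-2.7, 2.7]. Speed limits (rad/s): [2.57, 2.57, 3.14, 3.14, 3.14, 3.14].

INTERFACE

Orientations are given as a unit quaternion [w, x, y, z].
In Python, from rig import get_state, get_image, sign_off, grip_depth gives the robot as it stands. The module is installed in compiled form; this text tells all that it offers.
- The arm moves only by the tool arm_command, never from a script. Its argument "series" is a list of rows, each an object with "dp": the shift along the tool's x, y, z scaled (see below), a list of three; "angular": the turn, a rotation vector about the tool's x, y, z scaled (see below), a list of three; "gripper": the finger opening in mm, from 0 to 85.4. A call has exactly 8 rows; each row shifts and turns the pose as measured when the row begins, along the tool's axes as they then stand; what a row does not reach is not made up. The controller multiplies each number of a shift by 0.12 m and each number of a turn by 90 degrees. A row lasts 1/8 s, in which the tool goes at most 62.5 mm and 10.7 degrees, less where a joint would pass 70% of its speed; a pose out of reach is approached as far as the arm can. A call with a number of a shift or a turn outside -1 to 1 is refused whole. A call with a gripper value outside its range is refused whole. The fingers move at their own pace and stop on an object; "grip_force" is the grip in N (left out, the last holds). Time passes only in rows, so rows that do not move let the fingers close, or fill a call up. It gives the time, the measured TCP pose, the force and the opening at its end, in the units of the state.
- get_state(): the state, without advancing time (a new reading comes with each control period).
- get_image(name): name is "scene" or "top" or "wrist"; returns a dict with "image" (480x640x3 uint8, blue, green, red), "depth" (480x640 float32, m along the optical axis (not along the pixel's ray), 0 where there is no reading), "mtx" (3x3 intrinsics, pixels), "view" (4x4, takes a point from world to camera coordinates); the wrist camera has in their place "mount" (4x4, takes a point from camera to tool coordinates, whose origin is the TCP and whose axes are the tool frame's). Camera axes: x right, y up, looking along -z (the intrinsics and any distortion apply to the point x, -y, -z); pixel columns grow to the right and rows downward; lengths in m; the calibration is good to about 2 mm. A picture is of the moment at which its call begins: read the wrist's pose just before it.
- sign_off(): hands the job in, once; it reports no verdict.
The state is a dict: "clock": time; "qpos": joint angles; "qd": joint speeds; "effort": joint torques, N m; "position": TCP position; "ee_rot": TCP orientation; "contact_force": force on the tool from outside, world axes, zero at the start; "moment": the same for the moment, N m; "width": finger opening in m.
Only numpy, scipy, OpenCV 4.12 (cv2) and the standard library are available. Lean on these libraries where they do the work, as an engineer would, in place of code of your own. Each camera call takes 0.05 s, during which the arm holds its last target. There are 200 camera calls.

## Working session

There is one attempt and no reset: what is moved stays moved. The work goes in short steps, Python scripts to look and compute and a tool call to move; the robot and the scene stay as the last step left them, time stands still between calls to the robot, and variables do not carry over. Pictures are saved under pics/ and viewed, about 8 in all and at most 12, crops included, and the job is handed in when it is done.

Besides the shell and the picture viewer there is one more tool, called as name(argument=value, ...), one argument or row to a line, values as JSON. arm_command: Moves the arm, as the interface text tells. Its arguments: {"type":"object","properties":{"series":{"type":"array","items":{"type":"object","properties":{"dp":{"type":"array","items":{"type":"number"}},"angular":{"type":"array","items":{"type":"number"}},"gripper":{"type":"number"}}}},"grip_force":{"type":"number"}},"required":["series"]}

```bash
mkdir -p pics; cat > h.py <<'E'
import numpy as np, cv2
from rig import *
from scipy.spatial.transform import Rotation as R
def rot(q): return R.from_quat([q[1],q[2],q[3],q[0]]).as_matrix()
def cloud(name):
    s=get_state() ; d=get_image(name)
    h,w=d['depth'].shape; u,v=np.meshgrid(np.arange(w),np.arange(h))
    K=d['mtx']; z=d['depth']
    P=np.stack([(u-K[0,2])/K[0,0]*z,-(v-K[1,2])/K[1,1]*z,-z],-1)
    if name=='wrist':
        T=np.eye(4);T[:3,:3]=rot(s['ee_rot']);T[:3,3]=s['position'];M=T@d['mount']
    else: M=np.linalg.inv(d['view'])
    W=P@M[:3,:3].T+M[:3,3]; W[z==0]=np.nan
    return d,W
E
python3 - <<'E'
from h import *
s=get_state();print(s,grip_depth)
for n in('scene','top'):
    d,W=cloud(n);cv2.imwrite(f'pics/{n}0.png',d['image']);np.save(f'{n}0.npy',W);print(n,d['mtx'],d['view'],[k for k in d])
E
```

```text
{'clock': 0.0, 'qpos': array([-1.27897618e+00,  2.76561187e-01,  1.50614567e+00, -3.27572727e-06,
        1.36069945e+00, -1.20984125e-01]), 'qd': array([ 0.00085441, -0.00084971, -0.0010326 ,  0.00024824,  0.00024563,
       -0.00134332]), 'effort': array([-1.10919515e-03, -4.16772544e+01, -2.45803177e+01,  4.93523908e-05,
        1.11548707e-02, -2.19920884e-05]), 'position': array([ 0.23052465, -0.52617941,  0.230454  ]), 'ee_rot': array([ 0.59136588,  0.38732928,  0.59234823, -0.38650485]), 'contact_force': array([-0.19666352, -0.0400341 , -0.57440336]), 'moment': array([ 0.06179363,  0.01581416, -0.02173143]), 'width': 0.08533745929201571} 0.0187
scene [[504.14720017   0.         319.57792371]
 [  0.         504.14720017 244.54557514]
 [  0.           0.           1.        ]] [[ 0.88921216 -0.45745224  0.00625989 -0.43979305]
 [ 0.43711091  0.8535517   0.28351992 -0.42992642]
 [-0.13503996 -0.24937309  0.95894592 -0.717149  ]
 [ 0.          0.          0.          1.        ]] ['image', 'depth', 'mtx', 'view']
top [[522.84046451   0.         313.96844425]
 [  0.         522.84046451 243.36668945]
 [  0.           0.           1.        ]] [[ 0.02806263 -0.9995297  -0.01236408  0.17611988]
 [ 0.98313888  0.02536234  0.18109308 -0.62381098]
 [-0.18069433 -0.01723756  0.98338824 -0.81852322]
 [ 0.          0.          0.          1.        ]] ['image', 'depth', 'mtx', 'view']
```

View pics/scene0.png

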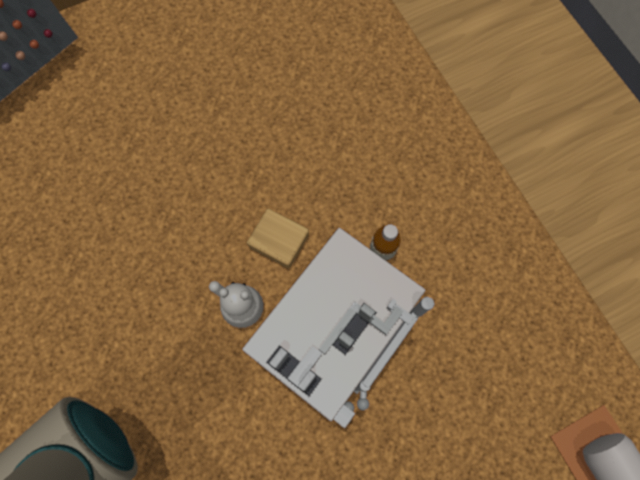

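View pics/top0.png

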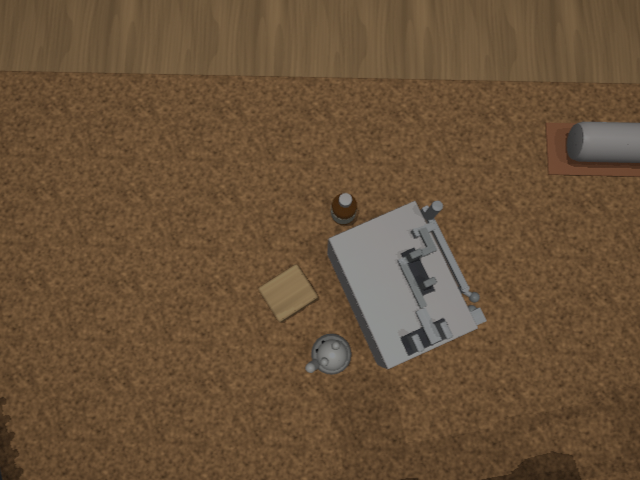

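The top view has the case at about (410,285), its front facing image-right. The post is at (435,208), the hinge at (473,297), the guard ears at (417,343) and (445,328), and the latch ears at (412,255) and (432,285). The cat (330,353), bamboo (288,293) and bottle (344,208) stand behind the case and to its sides.

```bash
python3 - <<'E'
from h import *
for n in('top','scene'):
    W=np.load(n+'0.npy'); z=W[...,2]
    im=cv2.imread(f'pics/{n}0.png').astype(int)
    m=(np.abs(z-0.15)<0.006)&(W[...,0]>.2)&(W[...,0]<.9)
    k,l,st,_=cv2.connectedComponentsWithStats(m.astype(np.uint8)); i=1+st[1:,4].argmax(); 
    p=W[(l==i)][:,:2]; print(n,'deck z',np.median(z[l==i]),cv2.minAreaRect(p.astype(np.float32)*1000))
    m=(z>0.18)&(z<.30)&(W[...,0]>.35)&(W[...,1]<.1)&(W[...,1]>-.5)
    k,l,st,c=cv2.connectedComponentsWithStats(m.astype(np.uint8))
    for i in range(1,k):
        if st[i,4]>15: 
            q=W[l==i]; t=q[q[:,2]>np.nanmax(q[:,2])-.012]
            print(st[i,4],c[i].round(),'top',t.mean(0).round(4),len(t),cv2.minAreaRect((t[:,:2]*1000).astype(np.float32)))
E
```

```text
top deck z 0.14981976590454765 ((550.1802368164062, 55.08976745605469), (210.31700134277344, 158.59060668945312), 25.492332458496094)
164 [434. 208.] top [0.6482 0.0213 0.2085] 114 ((648.5496215820312, 20.248445510864258), (14.51016902923584, 15.726057052612305), 5.9065470695495605)
105 [415. 254.] top [0.5828 0.0483 0.1938] 95 ((583.5200805664062, 47.73014450073242), (9.965057373046875, 17.771366119384766), 26.852205276489258)
105 [428. 282.] top [0.5432 0.0297 0.1938] 97 ((543.5247192382812, 29.005054473876953), (9.831589698791504, 17.821306228637695), 27.577138900756836)
167 [444. 330.] top [0.4787 0.0083 0.1935] 152 ((478.8126220703125, 7.274022102355957), (23.818862915039062, 10.756346702575684), 25.651071548461914)
154 [416. 343.] top [0.46   0.0469 0.1939] 143 ((460.3118896484375, 46.32252502441406), (23.815502166748047, 10.074377059936523), 24.73470687866211)
scene deck z 0.14968550617503706 ((550.1464233398438, 53.575462341308594), (210.1071319580078, 159.52212524414062), 25.295970916748047)
201 [425. 305.] top [0.6481 0.0191 0.2085] 150 ((648.8489379882812, 19.327449798583984), (14.708184242248535, 15.38169002532959), 9.013219833374023)
137 [367. 310.] top [0.5826 0.0461 0.1938] 126 ((583.098388671875, 46.49961853027344), (10.436544418334961, 17.579509735107422), 24.445476531982422)
137 [346. 339.] top [0.5431 0.0274 0.1939] 130 ((543.5283203125, 27.69420051574707), (10.084310531616211, 17.66606903076172), 25.603809356689453)
182 [278. 358.] top [0.4601 0.0446 0.194 ] 176 ((460.1534118652344, 45.04754638671875), (23.798044204711914, 9.99627685546875), 25.162466049194336)
173 [306. 380.] top [0.4785 0.0061 0.1941] 173 ((478.4816589355469, 6.165478706359863), (23.48019027709961, 9.827619552612305), 25.25434112548828)
```

```bash
cat >> h.py <<'E'
th=np.deg2rad(115.3); CX=np.array([np.cos(th),np.sin(th)]); CY=np.array([-CX[1],CX[0]])
C={'guard':np.array([.4694,.0262]),'latch':np.array([.5634,.0378]),'post':np.array([.6485,.0198])}
C['hinge']=C['post']+.12*CY
def rel(xyz,yawz):
    """numbers for moving TCP to xyz, tool down, jaw axis at world yaw (mod 180)"""
    s=get_state(); Rc=rot(s['ee_rot']); best=None
    for y in (yawz,yawz+180):
        a=np.deg2rad(y); x=np.array([0,0,-1.]); z=np.array([np.cos(a),np.sin(a),0]); Rt=np.stack([x,np.cross(z,x),z],1)
        rv=R.from_matrix(Rc.T@Rt).as_rotvec()
        print('yaw',y,'rv deg',np.rad2deg(rv).round(1),'units',(np.rad2deg(rv)/90).round(3))
    d=Rc.T@(np.array(xyz)-s['position']); print('pos',s['position'].round(4),'dtool',d.round(4),'units',(d/.12).round(3),'q',s['qpos'].round(2),'F',s['contact_force'].round(1),'w',s['width'])
E
python3 - <<'E'
from h import *
W=np.load('top0.npy').reshape(-1,3);W2=np.load('scene0.npy').reshape(-1,3);W=np.concatenate([W,W2-[0,-.001,0]])
o=C['guard']; p=W[:,:2]-o; x=p@CX;y=p@CY
for n in('latch','post','hinge'): print(n,(C[n]-o)@CX,(C[n]-o)@CY)
print('rows x -60..70, cols y from +40 to -220, mm above deck (max)')
for a in range(-60,75,8):
    r=[]
    for b in range(44,-216,-8):
        m=(abs(x*1000-a)<4)&(abs(y*1000-b)<4); r.append('%3d'%round(1000*np.nanpercentile(W[m,2],80)-150) if m.sum() and np.isfinite(W[m,2]).any() else ' . ')
    print('%4d'%a,' '.join(r))
s=get_state();print(rot(s['ee_rot']).round(3)); rel([*C['guard'],.25],115.3)
E
```

```text
latch -0.02968428158233107 -0.08994111088340463
post -0.08232592165047514 -0.15918609431856737
hinge -0.08232592165047513 -0.03918609431856735
rows x -60..70, cols y from +40 to -220, mm above deck (max)
 -60 -149 -148 -150   0   1   0   0   1   1   0   0   1   0   0   0   0   0   1   0  16  17  16  16  16   5   0   0   1   0   0  .   .  -150
 -52 -149 -149 -150   0   1   1   0   1   0   1   0   1   1   0   0   1   0   0   1  16  16   2   2  17  18   1   0   1   1   0  .   .   . 
 -44 -149 -149 -149   0   1   1   1   0   1   0   0   1   1   1   1   1   1   1   0  16  16   1   0  12  12   1   0   1   1   0  .   .  -148
 -36 -149 -149 -149   0   1   2   2   1   1   1   0   1   1  16  45   7   4   3   4  44  45   3   1   1   1   1   1   1   1   0  .   .  -149
 -28 -149 -150 -149   1   4  43  43   4   0   0   1   0   1  28  45  42   3   3   3  44  45   2   1   0   0   1   0   0   1   0  .   .   . 
 -20 -149 -149 -149   0  44  45  46  44   0   0   0  12  11  12  44  13  11  11  11  42  44   3   1   0   1   0   1   1   1   1  .   .   . 
 -12 -149 -149 -149   1  12  13  14  12  12  13  13  
[... 1185 characters left out ...]
1   1   0   1  .   .  -149
  60 -149 -149 -150   0   0   1   1   1   1   1   1   1   0   1   0   1   1   0   1   1   0   1   1   1   1   1   0   1   0   0  .  -151 -149
  68 -149 -149 -149   0   0   0   0   0   0   0   0   0   0   0   0   0   0   0   0   0   0   0   0   0   0   0   0   0   0  -1 -148 -148 -150
[[-0.     0.916  0.401]
 [ 0.002  0.401 -0.916]
 [-1.     0.    -0.002]]
yaw 115.3 rv deg [ 1.784e+02 -0.000e+00  1.000e-01] units [ 1.982 -0.     0.002]
yaw 295.3 rv deg [-1.6 -0.1 -0. ] units [-0.018 -0.001 -0.   ]
pos [ 0.2306 -0.5262  0.2305] dtool [-0.0187  0.4404 -0.4102] units [-0.156  3.67  -3.419] q [-1.28  0.28  1.51  0.    1.36 -0.12] F [-0.9 -0.1  0.1] w 0.08555742867992593
```

arm_command(
  series=[
    {"dp": [-0.03, 0.36, -0.34], "angular": [0, 0, 0], "gripper": 85},
    {"dp": [-0.03, 0.36, -0.34], "angular": [0, 0, 0], "gripper": 85},
    {"dp": [-0.03, 0.36, -0.34], "angular": [0, 0, 0], "gripper": 85},
    {"dp": [-0.03, 0.36, -0.34], "angular": [0, 0, 0], "gripper": 85},
    {"dp": [-0.03, 0.36, -0.34], "angular": [0, 0, 0], "gripper": 85},
    {"dp": [-0.03, 0.36, -0.34], "angular": [0, 0, 0], "gripper": 85},
    {"dp": [-0.03, 0.36, -0.34], "angular": [0, 0, 0], "gripper": 85},
    {"dp": [0, 0.36, -0.34], "angular": [0, 0, 0], "gripper": 85},
  ],
)

```text
clock: 1.1
position: [0.4207, -0.0797, 0.2543]
ee_rot: [0.589, 0.391, 0.591, -0.388]
contact_force: [-0.4, -0.7, -0.1]
width: 0.0849
```

```bash
python3 -c "
from h import *
rel([*C['guard'],.25],295.3)"
```

```text
yaw 295.3 rv deg [-2.2 -0.2 -0.1] units [-0.025 -0.003 -0.001]
yaw 475.3 rv deg [177.8  -0.2   0.4] units [ 1.975 -0.002  0.004]
pos [ 0.4207 -0.0797  0.2543] dtool [ 0.0049  0.0863 -0.0783] units [ 0.04   0.719 -0.653] q [-0.35  0.04  1.74  0.    1.36  0.81] F [-0.4 -0.7 -0.1] w 0.08488756713723064
```

arm_command(
  series=[
    {"dp": [0, 0.34, -0.31], "angular": [-0.025, 0, 0], "gripper": 85},
    {"dp": [0, 0.34, -0.31], "angular": [0, 0, 0], "gripper": 85},
    {"dp": [0, 0, 0], "angular": [0, 0, 0], "gripper": 72},
    {"dp": [0, 0, 0], "angular": [0, 0, 0], "gripper": 72},
    {"dp": [0, 0, 0], "angular": [0, 0, 0], "gripper": 72},
    {"dp": [0, 0, 0], "angular": [0, 0, 0], "gripper": 72},
    {"dp": [0, 0, 0], "angular": [0, 0, 0], "gripper": 72},
    {"dp": [0, 0, 0], "angular": [0, 0, 0], "gripper": 72},
  ],
)

```text
clock: 2.1
position: [0.4642, 0.0252, 0.2536]
ee_rot: [0.597, 0.378, 0.599, -0.377]
contact_force: [0.4, -0.3, 0.0]
width: 0.0722
```

```bash
cat > look.py <<'E'
from h import *
import sys
d,W=cloud('wrist'); n=sys.argv[1]; cv2.imwrite(f'pics/{n}.png',d['image'])
z=W[...,2]; m=(z>0.187)&(z<.2)&(W[...,0]>.35)
k,l,st,c=cv2.connectedComponentsWithStats(m.astype(np.uint8))
for i in range(1,k):
    if st[i,4]>150:
        t=W[l==i]; (cx,cy),sz,a=cv2.minAreaRect((t[:,:2]*1000).astype(np.float32)); r=np.array([cx,cy])/1000-C['guard']
        print(c[i].round(),'ctr',round(cx,1),round(cy,1),np.round(sz,1),round(a,1),'case-rel-guard',(r@CX).round(4),(r@CY).round(4),'z',np.median(t[:,2]))
E
python3 look.py w1; python3 -c "
from h import *
rel([*C['guard'],.158],295.3)"
```

```text
[389.  29.] ctr 583.4 45.9 [ 9.8 18.3] 25.8 case-rel-guard -0.031 -0.1115 z 0.19450501768132342
[384. 125.] ctr 543.9 27.3 [ 9.9 18. ] 24.8 case-rel-guard -0.0309 -0.0678 z 0.19445697927901973
[287. 248.] ctr 460.7 44.7 [24.2 10.2] 25.7 case-rel-guard 0.0205 -0.0 z 0.19457873674372597
[362. 248.] ctr 479.3 6.0 [24.  10.2] 25.6 case-rel-guard -0.0225 -0.0003 z 0.19456187314730117
yaw 295.3 rv deg [ 0.2 -0.2  0. ] units [ 0.002 -0.003  0.   ]
yaw 475.3 rv deg [-179.8   -0.    -0.4] units [-1.998 -0.    -0.004]
pos [0.4642 0.0253 0.2536] dtool [0.0956 0.0051 0.0018] units [0.797 0.042 0.015] q [-0.1   0.1   1.68  0.    1.37  1.03] F [-1.2 -0.3  0.2] w 0.07230014131643539
```

View pics/w1.png

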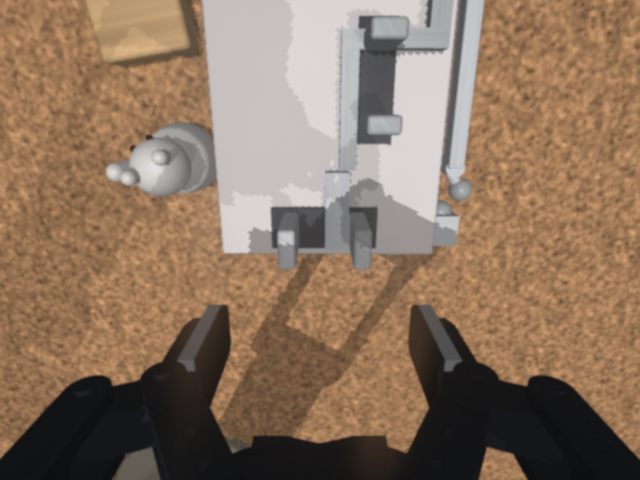

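The wrist view shows the guard ears at (287,248) and (362,248) and the latch ears at (389,29) and (384,125). This agrees with the other cameras to about 1 mm. Descending.

arm_command(
  series=[
    {"dp": [0, 0.045, 0.018], "angular": [0, 0, 0], "gripper": 72},
    {"dp": [0.27, 0, 0], "angular": [0, 0, 0], "gripper": 72},
    {"dp": [0.27, 0, 0], "angular": [0, 0, 0], "gripper": 72},
    {"dp": [0.25, 0, 0], "angular": [0, 0, 0], "gripper": 72},
    {"dp": [0, 0, 0], "angular": [0, 0, 0], "gripper": 72},
    {"dp": [0, 0, 0], "angular": [0, 0, 0], "gripper": 72},
    {"dp": [0, 0, 0], "angular": [0, 0, 0], "gripper": 72},
    {"dp": [0, 0, 0], "angular": [0, 0, 0], "gripper": 72},
  ],
)

```text
clock: 3.15
position: [0.4762, 0.0256, 0.1607]
ee_rot: [0.6, 0.38, 0.596, -0.375]
contact_force: [-0.6, -0.4, -0.4]
width: 0.0724
```

```bash
python3 -c "
from h import *
rel([.4697,.0258,.158],295.3)"
```

```text
yaw 295.3 rv deg [ 0.2  0.1 -0.5] units [ 0.002  0.001 -0.006]
yaw 475.3 rv deg [-1.798e+02  9.000e-01  1.000e-01] units [-1.998e+00  1.000e-02  1.000e-03]
pos [0.4762 0.0256 0.1607] dtool [ 0.0027 -0.0058 -0.0029] units [ 0.022 -0.048 -0.025] q [-0.1   0.18  1.83  0.    1.13  1.03] F [-0.6 -0.4 -0.4] w 0.07235139343097156
```

arm_command(
  grip_force=40,
  series=[
    {"dp": [0, -0.045, -0.025], "angular": [0, 0, -0.006], "gripper": 72},
    {"dp": [0, 0, 0], "angular": [0, 0, 0], "gripper": 56},
    {"dp": [0, 0, 0], "angular": [0, 0, 0], "gripper": 45},
    {"dp": [0, 0, 0], "angular": [0, 0, 0], "gripper": 38},
    {"dp": [0, 0, 0], "angular": [0, 0, 0], "gripper": 30},
    {"dp": [0, 0, 0], "angular": [0, 0, 0], "gripper": 30},
    {"dp": [0, 0, 0], "angular": [0, 0, 0], "gripper": 30},
    {"dp": [0, 0, 0], "angular": [0, 0, 0], "gripper": 30},
  ],
)

```text
clock: 4.15
position: [0.4707, 0.0258, 0.1632]
ee_rot: [0.599, 0.378, 0.596, -0.377]
contact_force: [-1.1, -0.0, 3.6]
width: 0.0314
```

```bash
python3 -c "
from h import *
rel([.4697,.0258,.158],295.3)"
```

```text
yaw 295.3 rv deg [ 0.1  0.2 -0.2] units [ 0.001  0.002 -0.002]
yaw 475.3 rv deg [-179.9    0.3    0.3] units [-1.999  0.003  0.004]
pos [0.4707 0.0258 0.1632] dtool [ 0.0052 -0.0009 -0.0005] units [ 0.044 -0.008 -0.004] q [-0.09  0.17  1.83 -0.    1.14  1.04] F [-1.1 -0.   3.6] w 0.03135564328384834
```

arm_command(
  series=[
    {"dp": [0, 0, 0], "angular": [0, 0, 0], "gripper": 30},
    {"dp": [0, 0, 0], "angular": [0, 0, 0], "gripper": 30},
    {"dp": [0, 0, 0], "angular": [0, 0, 0], "gripper": 72},
    {"dp": [0, 0, 0], "angular": [0, 0, 0], "gripper": 72},
    {"dp": [0, 0, 0], "angular": [0, 0, 0], "gripper": 72},
    {"dp": [-0.3, 0, 0], "angular": [0, 0, 0], "gripper": 72},
    {"dp": [-0.3, 0, 0], "angular": [0, 0, 0], "gripper": 72},
    {"dp": [0, 0, 0], "angular": [0, 0, 0], "gripper": 72},
  ],
)

```text
clock: 5.15
position: [0.4692, 0.0266, 0.2351]
ee_rot: [0.598, 0.377, 0.598, -0.378]
contact_force: [0.6, 0.3, -0.7]
width: 0.072
```

```bash
python3 look.py w2; python3 -c "
from h import *
rel([.5637,.0370,.245],25.3)"
```

```text
[392.  34.] ctr 583.6 46.2 [10.3 18. ] 25.8 case-rel-guard -0.0307 -0.1118 z 0.19440245146985846
[387. 138.] ctr 543.9 27.3 [10.  18.1] 25.4 case-rel-guard -0.0308 -0.0678 z 0.19449989070204282
[300. 269.] ctr 464.9 36.3 [24.3 10. ] 25.4 case-rel-guard 0.011 -0.0002 z 0.19458105128701292
[345. 269.] ctr 475.1 14.4 [24.6 10.1] 25.5 case-rel-guard -0.0131 -0.0001 z 0.1945644151171302
yaw 25.3 rv deg [-89.8  -0.2   0.1] units [-0.998 -0.003  0.001]
yaw 205.3 rv deg [90.2  0.1  0.2] units [1.002e+00 1.000e-03 3.000e-03]
pos [0.468  0.0267 0.2335] dtool [-0.0119  0.0908  0.0318] units [-0.099  0.756  0.265] q [-0.09  0.12  1.71 -0.    1.32  1.04] F [-0.6  0.  -0.5] w 0.07200006688221519
```

The guard is home: its ear centres are now 24.1 mm apart, so 34 mm over the outer faces, and the latch is still out at 54 mm. Going to the latch.

arm_command(
  series=[
    {"dp": [-0.05, 0.37, 0.13], "angular": [0, 0, 0], "gripper": 72},
    {"dp": [-0.05, 0.37, 0.13], "angular": [0, 0, 0], "gripper": 72},
    {"dp": [0, 0, 0], "angular": [-0.116, 0, 0], "gripper": 72},
    {"dp": [0, 0, 0], "angular": [-0.116, 0, 0], "gripper": 72},
    {"dp": [0, 0, 0], "angular": [-0.116, 0, 0], "gripper": 72},
    {"dp": [0, 0, 0], "angular": [-0.116, 0, 0], "gripper": 72},
    {"dp": [0, 0, 0], "angular": [-0.116, 0, 0], "gripper": 72},
    {"dp": [0, 0, 0], "angular": [-0.116, 0, 0], "gripper": 72},
  ],
)

```text
clock: 6.2
position: [0.5569, 0.0377, 0.2306]
ee_rot: [0.696, 0.001, 0.718, 0.0]
contact_force: [0.2, -0.1, 0.5]
width: 0.0723
```

arm_command(
  series=[
    {"dp": [0, 0, 0], "angular": [-0.116, 0, 0], "gripper": 72},
    {"dp": [0, 0, 0], "angular": [-0.116, 0, 0], "gripper": 72},
    {"dp": [0, 0, 0], "angular": [-0.05, 0, 0], "gripper": 72},
    {"dp": [0, 0, 0], "angular": [0, 0, 0], "gripper": 72},
    {"dp": [0, 0, 0], "angular": [0, 0, 0], "gripper": 72},
    {"dp": [0, 0, 0], "angular": [0, 0, 0], "gripper": 72},
    {"dp": [0, 0, 0], "angular": [0, 0, 0], "gripper": 72},
    {"dp": [0, 0, 0], "angular": [0, 0, 0], "gripper": 72},
  ],
)

```text
clock: 7.2
position: [0.5523, 0.0381, 0.2218]
ee_rot: [0.673, -0.154, 0.704, 0.163]
contact_force: [-0.4, 0.5, -0.4]
width: 0.0716
```

```bash
python3 -c "
from h import *
rel([.5636,.0372,.170],25.3)"
```

```text
yaw 25.3 rv deg [ 0.6 -2.3 -1.3] units [ 0.007 -0.025 -0.014]
yaw 205.3 rv deg [-179.3    2.    -3.6] units [-1.993  0.022 -0.04 ]
pos [0.5523 0.0381 0.2218] dtool [ 0.0513 -0.007   0.0118] units [ 0.427 -0.058  0.099] q [-0.06  0.27  1.53  0.    1.38 -0.51] F [-0.4  0.5 -0.4] w 0.07159236921609508
```

arm_command(
  series=[
    {"dp": [-0.06, -0.045, 0.085], "angular": [0.007, -0.025, -0.014], "gripper": 72},
    {"dp": [0, 0, 0], "angular": [0, 0, 0], "gripper": 72},
    {"dp": [0, 0, 0], "angular": [0, 0, 0], "gripper": 72},
    {"dp": [0, 0, 0], "angular": [0, 0, 0], "gripper": 72},
    {"dp": [0, 0, 0], "angular": [0, 0, 0], "gripper": 72},
    {"dp": [0, 0, 0], "angular": [0, 0, 0], "gripper": 72},
    {"dp": [0, 0, 0], "angular": [0, 0, 0], "gripper": 72},
    {"dp": [0, 0, 0], "angular": [0, 0, 0], "gripper": 72},
  ],
)

```text
clock: 8.2
position: [0.565, 0.0377, 0.2293]
ee_rot: [0.691, -0.155, 0.689, 0.154]
contact_force: [-0.2, 0.3, 0.3]
width: 0.072
```

```bash
python3 look.py w3; python3 -c "
from h import *
rel([.5636,.0372,.170],25.3)"
```

```text
[131. 197.] ctr 464.8 36.6 [24.6  9.8] 25.3 case-rel-guard 0.0114 -0.0003 z 0.1944575915922114
[138. 244.] ctr 475.2 15.0 [24.8 10.1] 25.6 case-rel-guard -0.0126 -0.0004 z 0.1944253955299226
[275. 276.] ctr 544.1 28.0 [10.  18.1] 25.3 case-rel-guard -0.0303 -0.0683 z 0.19445408065299497
[361. 276.] ctr 583.9 46.4 [10.1 18.5] 25.4 case-rel-guard -0.0307 -0.1121 z 0.1944145830709254
yaw 25.3 rv deg [-0.1  0.1  0.1] units [-0.001  0.002  0.001]
yaw 205.3 rv deg [ 1.799e+02  1.000e-01 -2.000e-01] units [ 1.999e+00  1.000e-03 -3.000e-03]
pos [0.5651 0.0377 0.2293] dtool [ 0.0593  0.0003 -0.0017] units [ 0.494  0.002 -0.014] q [-0.06  0.26  1.53  0.    1.35 -0.5 ] F [ 0.3  0.3 -0.6] w 0.07197848789124521
```

View pics/w3.png

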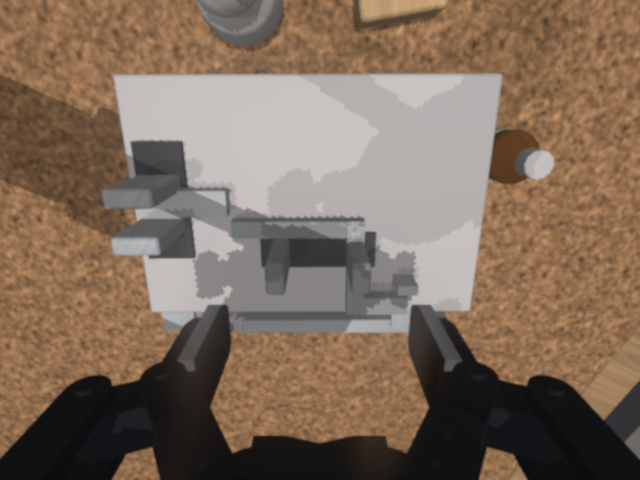

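The view shows the latch ears at (275,276) and (361,276), centred between the open pads. The guard is squeezed and its bar has moved clear.

arm_command(
  series=[
    {"dp": [0.23, 0, -0.014], "angular": [0, 0, 0], "gripper": 72},
    {"dp": [0.23, 0, 0], "angular": [0, 0, 0], "gripper": 72},
    {"dp": [0, 0, 0], "angular": [0, 0, 0], "gripper": 72},
    {"dp": [0, 0, 0], "angular": [0, 0, 0], "gripper": 72},
    {"dp": [0, 0, 0], "angular": [0, 0, 0], "gripper": 72},
    {"dp": [0, 0, 0], "angular": [0, 0, 0], "gripper": 72},
    {"dp": [0, 0, 0], "angular": [0, 0, 0], "gripper": 72},
    {"dp": [0, 0, 0], "angular": [0, 0, 0], "gripper": 72},
  ],
)

```text
clock: 9.25
position: [0.5667, 0.0368, 0.1776]
ee_rot: [0.694, -0.156, 0.686, 0.153]
contact_force: [-0.7, 0.3, 0.2]
width: 0.0719
```

```bash
python3 -c "
from h import *
rel([.5637,.0372,.170],25.3)"
```

```text
yaw 25.3 rv deg [-0.1  0.6  0.3] units [-0.001  0.007  0.004]
yaw 205.3 rv deg [179.9   0.5  -0.9] units [ 1.999  0.006 -0.01 ]
pos [0.5667 0.0368 0.1776] dtool [ 0.0076  0.0016 -0.0027] units [ 0.063  0.014 -0.022] q [-0.06  0.29  1.62  0.    1.22 -0.5 ] F [-0.7  0.3  0.2] w 0.07187877006284427
```

arm_command(
  series=[
    {"dp": [0.06, 0.014, -0.022], "angular": [0, 0.007, 0.004], "gripper": 72},
    {"dp": [0, 0, 0], "angular": [0, 0, 0], "gripper": 56},
    {"dp": [0, 0, 0], "angular": [0, 0, 0], "gripper": 45},
    {"dp": [0, 0, 0], "angular": [0, 0, 0], "gripper": 38},
    {"dp": [0, 0, 0], "angular": [0, 0, 0], "gripper": 30},
    {"dp": [0, 0, 0], "angular": [0, 0, 0], "gripper": 30},
    {"dp": [0, 0, 0], "angular": [0, 0, 0], "gripper": 30},
    {"dp": [0, 0, 0], "angular": [0, 0, 0], "gripper": 30},
  ],
)

```text
clock: 10.25
position: [0.5643, 0.0373, 0.1714]
ee_rot: [0.69, -0.154, 0.69, 0.155]
contact_force: [-0.4, 0.3, 2.6]
width: 0.0312
```

arm_command(
  series=[
    {"dp": [0, 0, 0], "angular": [0, 0, 0], "gripper": 30},
    {"dp": [0, 0, 0], "angular": [0, 0, 0], "gripper": 30},
    {"dp": [0, 0, 0], "angular": [0, 0, 0], "gripper": 72},
    {"dp": [0, 0, 0], "angular": [0, 0, 0], "gripper": 72},
    {"dp": [0, 0, 0], "angular": [0, 0, 0], "gripper": 72},
    {"dp": [-0.3, 0, 0], "angular": [0, 0, 0], "gripper": 72},
    {"dp": [-0.3, 0, 0], "angular": [0, 0, 0], "gripper": 72},
    {"dp": [0, 0, 0], "angular": [0, 0, 0], "gripper": 72},
  ],
)

```text
clock: 11.25
position: [0.5627, 0.037, 0.2427]
ee_rot: [0.688, -0.154, 0.692, 0.155]
contact_force: [0.2, 0.3, -0.1]
width: 0.0715
```

```bash
python3 look.py w4; python3 -c "
from h import *
rel([*C['post'],.255],115.3)"
```

```text
[149. 192.] ctr 465.1 36.7 [24.3  9.9] 24.9 case-rel-guard 0.0113 -0.0006 z 0.19448931877566122
[155. 236.] ctr 475.3 15.1 [24.  10.1] 24.6 case-rel-guard -0.0126 -0.0005 z 0.19440589543027184
[301. 267.] ctr 553.2 31.9 [ 9.9 18.4] 24.7 case-rel-guard -0.0307 -0.0782 z 0.19440517916382005
[345. 267.] ctr 574.8 42.3 [ 9.9 18.1] 26.0 case-rel-guard -0.0305 -0.1022 z 0.1945114692158793
yaw 115.3 rv deg [-90.1  -0.2  -0.5] units [-1.001 -0.002 -0.006]
yaw 295.3 rv deg [89.9 -0.5  0.2] units [ 0.999 -0.006  0.002]
pos [0.5617 0.0371 0.241 ] dtool [-0.0148 -0.0526  0.0711] units [-0.123 -0.438  0.592] q [-0.06  0.26  1.51 -0.    1.39 -0.5 ] F [-0.  -0.4  0. ] w 0.07191624320363216
```

Both catches are home: the latch ear centres are 24.0 mm apart. On to the post.

arm_command(
  series=[
    {"dp": [-0.1, -0.22, 0.3], "angular": [0, 0, 0], "gripper": 60},
    {"dp": [-0.1, -0.22, 0.3], "angular": [0, 0, 0], "gripper": 60},
    {"dp": [0, 0, 0], "angular": [-0.116, 0, 0], "gripper": 60},
    {"dp": [0, 0, 0], "angular": [-0.116, 0, 0], "gripper": 60},
    {"dp": [0, 0, 0], "angular": [-0.116, 0, 0], "gripper": 60},
    {"dp": [0, 0, 0], "angular": [-0.116, 0, 0], "gripper": 60},
    {"dp": [0, 0, 0], "angular": [-0.116, 0, 0], "gripper": 60},
    {"dp": [0, 0, 0], "angular": [-0.116, 0, 0], "gripper": 60},
  ],
)

```text
clock: 12.3
position: [0.6445, 0.0197, 0.248]
ee_rot: [0.492, -0.489, 0.51, 0.509]
contact_force: [-0.5, 0.1, -0.5]
width: 0.0599
```

arm_command(
  series=[
    {"dp": [0, 0, 0], "angular": [-0.116, 0, 0], "gripper": 60},
    {"dp": [0, 0, 0], "angular": [-0.05, 0, 0], "gripper": 60},
    {"dp": [0, 0, 0], "angular": [0, 0, 0], "gripper": 60},
    {"dp": [0, 0, 0], "angular": [0, 0, 0], "gripper": 60},
    {"dp": [0, 0, 0], "angular": [0, 0, 0], "gripper": 60},
    {"dp": [0, 0, 0], "angular": [0, 0, 0], "gripper": 60},
    {"dp": [0, 0, 0], "angular": [0, 0, 0], "gripper": 60},
    {"dp": [0, 0, 0], "angular": [0, 0, 0], "gripper": 60},
  ],
)

```text
clock: 13.3
position: [0.6413, 0.0198, 0.2406]
ee_rot: [0.421, -0.546, 0.44, 0.575]
contact_force: [-0.2, 0.2, -0.5]
width: 0.0597
```

```bash
python3 -c "
from h import *
rel([*C['post'],.17],100)
d,W=cloud('wrist'); cv2.imwrite('pics/w5.png',d['image']); z=W[...,2]
m=(z>.2)&(z<.214)&(W[...,0]>.5); q=W[m]; print(m.sum(),np.median(q,0) if m.sum() else '', cv2.minAreaRect((q[:,:2]*1000).astype(np.float32)) if m.sum() else '')"
```

```text
yaw 100 rv deg [ 5.   0.8 -2.8] units [ 0.055  0.009 -0.031]
yaw 280 rv deg [-175.     4.2    1.2] units [-1.944  0.047  0.013]
pos [0.6413 0.0198 0.2406] dtool [ 0.0701 -0.0103 -0.003 ] units [ 0.584 -0.086 -0.025] q [-0.08  0.4   1.29 -0.    1.5  -1.91] F [-0.2  0.2 -0.5] w 0.05968443195827854
853 [0.64784642 0.01875164 0.20938237] ((649.4949951171875, 19.18958282470703), (15.267977714538574, 15.34872055053711), 10.013928413391113)
```

View pics/w5.png

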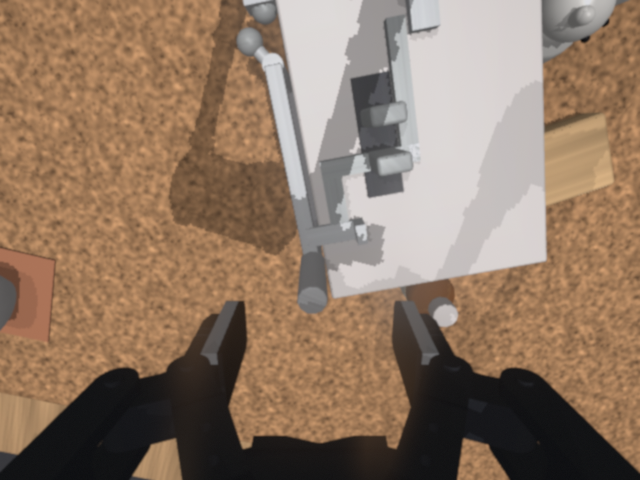

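The view shows the post top at (312,298), between the pads and roughly centred. The gate hook is at (360,230), and the bottle at (435,310) is well below the fingers.

arm_command(
  series=[
    {"dp": [0, -0.075, -0.035], "angular": [0.05, 0.009, -0.031], "gripper": 60},
    {"dp": [0, 0, 0], "angular": [0, 0, 0], "gripper": 60},
    {"dp": [0, 0, 0], "angular": [0, 0, 0], "gripper": 60},
    {"dp": [0.15, 0, 0], "angular": [0, 0, 0], "gripper": 60},
    {"dp": [0.15, 0, 0], "angular": [0, 0, 0], "gripper": 60},
    {"dp": [0, 0, 0], "angular": [0, 0, 0], "gripper": 60},
    {"dp": [0, 0, 0], "angular": [0, 0, 0], "gripper": 60},
    {"dp": [0, 0, 0], "angular": [0, 0, 0], "gripper": 60},
  ],
)

```text
clock: 14.35
position: [0.6522, 0.0181, 0.2053]
ee_rot: [-0.452, 0.545, -0.451, -0.543]
contact_force: [-0.3, -0.3, 0.3]
width: 0.0602
```

```bash
python3 -c "
from h import *
rel([.649,.0192,.17],100)"
```

```text
yaw 100 rv deg [ 0.6 -0.   0.1] units [ 0.007 -0.     0.001]
yaw 280 rv deg [-179.4   -0.2   -0. ] units [-1.993e+00 -2.000e-03 -1.000e-03]
pos [0.6522 0.0181 0.2053] dtool [0.0353 0.003  0.0017] units [0.294 0.025 0.014] q [-0.08  0.41  1.37  0.    1.36 -1.83] F [-0.3 -0.3  0.3] w 0.060193261219157634
```

arm_command(
  grip_force=50,
  series=[
    {"dp": [0.15, 0.025, 0.014], "angular": [0, 0, 0], "gripper": 60},
    {"dp": [0.13, 0.02, 0], "angular": [0, 0, 0], "gripper": 60},
    {"dp": [0, 0, 0], "angular": [0, 0, 0], "gripper": 40},
    {"dp": [0, 0, 0], "angular": [0, 0, 0], "gripper": 25},
    {"dp": [0, 0, 0], "angular": [0, 0, 0], "gripper": 12},
    {"dp": [0, 0, 0], "angular": [0, 0, 0], "gripper": 8},
    {"dp": [0, 0, 0], "angular": [0, 0, 0], "gripper": 8},
    {"dp": [0, 0, 0], "angular": [0, 0, 0], "gripper": 8},
  ],
)

```text
clock: 15.35
position: [0.6484, 0.0186, 0.1738]
ee_rot: [-0.453, 0.546, -0.45, -0.542]
contact_force: [-0.7, -0.2, -0.6]
width: 0.015
```

```bash
python3 - <<'E'
from h import *
s=get_state();Rc=rot(s['ee_rot']);p=s['position']; print(p,s['width'],s['contact_force'],np.degrees(np.arctan2(Rc[1,2],Rc[0,2])))
h=C['hinge']; print('hinge',h, p[:2]-h,np.linalg.norm(p[:2]-h))
v=p[:2]-h; yaw=np.arctan2(Rc[1,2],Rc[0,2]); a0=np.arctan2(v[1],v[0]); cur=p[:2]; r=np.linalg.norm(v)
# plan 8-deg steps of gate, tool yaw -6 deg/step, 11 steps
g=0
for i in range(12):
    n=h+r*np.array([np.cos(a0-np.radians(8*(i+1))),np.sin(a0-np.radians(8*(i+1)))])
    d=n-cur; z=np.array([np.cos(yaw),np.sin(yaw)]); y=np.array([-z[1],z[0]])*-1
    y3=np.cross([z[0],z[1],0],[0,0,-1]); print(i,8*(i+1),n.round(3),'dy dz units',(d@y3[:2]/.12).round(3),(d@z/.12).round(3)); cur=n; yaw-=np.radians(6)
E
```

```text
[0.64841422 0.01856283 0.17378962] 0.014991637289979575 [-0.68570913 -0.22887335 -0.56540062] 100.6318810550114
hinge [ 0.54001009 -0.03148294] [0.10840412 0.05004578] 0.11939863286366446
0 8 [0.654 0.003] dy dz units -0.024 -0.137
1 16 [ 0.658 -0.013] dy dz units -0.02 -0.137
2 24 [ 0.659 -0.03 ] dy dz units -0.015 -0.138
3 32 [ 0.658 -0.046] dy dz units -0.01 -0.138
4 40 [ 0.655 -0.063] dy dz units -0.005 -0.139
5 48 [ 0.65  -0.079] dy dz units -0.0 -0.139
6 56 [ 0.642 -0.093] dy dz units 0.004 -0.139
7 64 [ 0.633 -0.107] dy dz units 0.009 -0.139
8 72 [ 0.621 -0.119] dy dz units 0.014 -0.138
9 80 [ 0.608 -0.13 ] dy dz units 0.019 -0.138
10 88 [ 0.594 -0.138] dy dz units 0.024 -0.137
11 96 [ 0.578 -0.145] dy dz units 0.029 -0.136
```

arm_command(
  series=[
    {"dp": [0, -0.024, -0.137], "angular": [0.067, 0, 0], "gripper": 8},
    {"dp": [0, -0.02, -0.137], "angular": [0.067, 0, 0], "gripper": 8},
    {"dp": [0, -0.015, -0.138], "angular": [0.067, 0, 0], "gripper": 8},
    {"dp": [0, -0.01, -0.138], "angular": [0.067, 0, 0], "gripper": 8},
    {"dp": [0, 0, 0], "angular": [0, 0, 0], "gripper": 8},
    {"dp": [0, 0, 0], "angular": [0, 0, 0], "gripper": 8},
    {"dp": [0, 0, 0], "angular": [0, 0, 0], "gripper": 8},
    {"dp": [0, 0, 0], "angular": [0, 0, 0], "gripper": 8},
  ],
)

```text
clock: 16.35
position: [0.6607, -0.0353, 0.1737]
ee_rot: [0.565, -0.432, 0.55, 0.437]
contact_force: [0.6, 2.4, -1.1]
width: 0.0148
```

```bash
cat > plan.py <<'E'
from h import *
s=get_state();Rc=rot(s['ee_rot']);p=s['position']; print(p.round(4),s['width'],s['contact_force'].round(1))
h=C['hinge']; a0=np.radians(25.3)
v=p[:2]-h; print('r',np.linalg.norm(v),'gate deg',25.3-np.degrees(np.arctan2(v[1],v[0])),'q',s['qpos'].round(2))
yaw=np.degrees(np.arctan2(Rc[1,2],Rc[0,2])); print('yaw',yaw)
cur=p.copy(); g=25.3-np.degrees(np.arctan2(v[1],v[0])); Rr=Rc
a=np.radians(yaw);z=np.array([np.cos(a),np.sin(a),0]);x=np.array([0,0,-1.]);Rt=np.stack([x,np.cross(z,x),z],1)
print('tilt fix units',(R.from_matrix(Rc.T@Rt).as_rotvec()/(np.pi/2)).round(3))
for i in range(7):
    g2=g+8; a=np.radians(25.3-g2); n=np.array([*(h+.12*np.array([np.cos(a),np.sin(a)])),.174])
    print(round(g2),n.round(3),(Rr.T@(n-cur)/.12).round(3)); cur=n;g=g2
    yaw-=6; t=np.radians(yaw);z=np.array([np.cos(t),np.sin(t),0]);Rr=np.stack([x,np.cross(z,x),z],1)
E
python3 plan.py
```

```text
[ 0.6607 -0.0353  0.1737] 0.014750169786364276 [ 0.6  2.4 -1.1]
r 0.12071365366444592 gate deg 27.088398128006997 q [-0.17  0.43  1.41  0.02  1.29 -1.5 ]
yaw 75.92553944047474
tilt fix units [-0.     0.013  0.005]
35 [ 0.658 -0.052  0.174] [-0.006 -0.014 -0.139]
43 [ 0.654 -0.068  0.174] [ 0.    -0.015 -0.139]
51 [ 0.648 -0.084  0.174] [ 0.    -0.01  -0.139]
59 [ 0.64  -0.098  0.174] [ 0.    -0.006 -0.139]
67 [ 0.629 -0.111  0.174] [ 0.    -0.001 -0.14 ]
75 [ 0.617 -0.123  0.174] [ 0.     0.004 -0.139]
83 [ 0.604 -0.133  0.174] [ 0.     0.009 -0.139]
```

arm_command(
  series=[
    {"dp": [0, -0.014, -0.139], "angular": [0.067, 0.013, 0.005], "gripper": 8},
    {"dp": [0, -0.015, -0.139], "angular": [0.067, 0, 0], "gripper": 8},
    {"dp": [0, -0.01, -0.139], "angular": [0.067, 0, 0], "gripper": 8},
    {"dp": [0, -0.006, -0.139], "angular": [0.067, 0, 0], "gripper": 8},
    {"dp": [0, -0.001, -0.139], "angular": [0.067, 0, 0], "gripper": 8},
    {"dp": [0, 0, 0], "angular": [0, 0, 0], "gripper": 8},
    {"dp": [0, 0, 0], "angular": [0, 0, 0], "gripper": 8},
    {"dp": [0, 0, 0], "angular": [0, 0, 0], "gripper": 8},
  ],
)

```text
clock: 17.35
position: [0.6357, -0.1057, 0.1737]
ee_rot: [0.66, -0.267, 0.647, 0.272]
contact_force: [2.5, 0.9, -2.2]
width: 0.0147
```

```bash
python3 plan.py
```

```text
[ 0.6357 -0.1057  0.1737] 0.01469891900846643 [ 2.5  0.9 -2.2]
r 0.12112561314527905 gate deg 63.116005457423086 q [-0.28  0.41  1.45  0.02  1.27 -1.07]
yaw 44.816910718997974
tilt fix units [-0.     0.012  0.001]
71 [ 0.624 -0.118  0.174] [-0.005  0.001 -0.14 ]
79 [ 0.611 -0.128  0.174] [ 0.    -0.003 -0.139]
87 [ 0.597 -0.137  0.174] [ 0.     0.002 -0.14 ]
95 [ 0.581 -0.144  0.174] [ 0.     0.006 -0.139]
103 [ 0.565 -0.149  0.174] [ 0.     0.011 -0.139]
111 [ 0.549 -0.151  0.174] [ 0.     0.016 -0.139]
119 [ 0.532 -0.151  0.174] [ 0.     0.021 -0.138]
```

arm_command(
  series=[
    {"dp": [0, 0.001, -0.139], "angular": [0.067, 0.012, 0], "gripper": 8},
    {"dp": [0, -0.003, -0.139], "angular": [0.067, 0, 0], "gripper": 8},
    {"dp": [0, 0.002, -0.139], "angular": [0.067, 0, 0], "gripper": 8},
    {"dp": [0, 0, 0], "angular": [0, 0, 0], "gripper": 8},
    {"dp": [0, 0, 0], "angular": [0, 0, 0], "gripper": 8},
    {"dp": [0, 0, 0], "angular": [0, 0, 0], "gripper": 8},
    {"dp": [0, 0, 0], "angular": [0, 0, 0], "gripper": 8},
    {"dp": [0, 0, 0], "angular": [0, 0, 0], "gripper": 8},
  ],
)

```text
clock: 18.35
position: [0.6032, -0.1338, 0.1736]
ee_rot: [0.692, -0.163, 0.684, 0.163]
contact_force: [0.5, -0.9, -3.0]
width: 0.0146
```

```bash
python3 plan.py|head -4; python3 - <<'E'
from h import *
d,W=cloud('scene'); cv2.imwrite('pics/end.png',d['image'])
E
```

```text
[ 0.6032 -0.1338  0.1736] 0.014611533078668817 [ 0.5 -0.9 -3. ]
r 0.120292225015207 gate deg 83.5847115988326 q [-0.33  0.37  1.51  0.01  1.25 -0.8 ]
yaw 26.640251721891772
tilt fix units [-0.     0.008  0.002]
```

View pics/end.png

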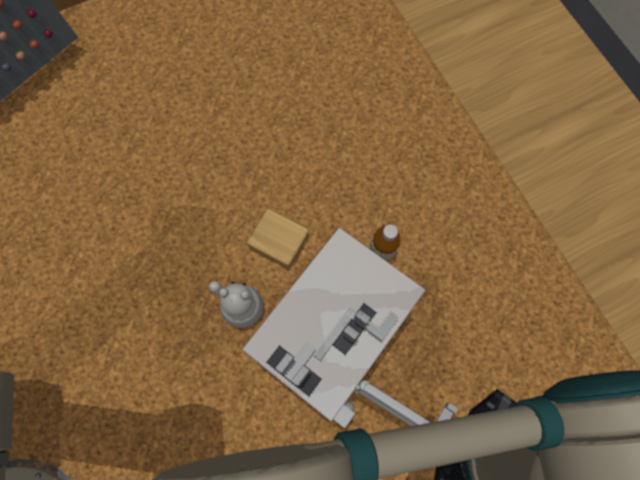

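The gate's rail runs square to the front from (360,388) to (445,410). The post is held in the gripper at about 84° (1.46 rad), both catches are still in, and the bystanders haven't moved. Handing in.

```bash
python3 -c "
from h import *
print(sign_off()); s=get_state(); print(s['clock'],s['position'],s['width'],s['contact_force'])"
```

```text
the job is handed in; nothing more can be done
None
the job is handed in; nothing more can be done
```

The job is done and handed in at about 18.4 s. I squeezed the guard catch, then the latch catch, then swung the gate out by its post and finished still holding it open.

- **Catches:** the wrist camera measured both pairs of ears at about 34 mm over their outer faces, fully squeezed. The guard was home while the latch was still out at 54 mm. The last scene image still shows both squeezed in.
- **Gate:** it stands at about 84° (1.46 rad), worked out from the gripper position. The fingers are closed on the post with a 50 N grip setting; the opening reads 14.6 mm on the 16 mm post.
- **Surroundings:** the cat, bamboo and bottle look unmoved in the last image. The largest force I read was about 4 N.

The gripper opening read 2–3 mm under the true width on the catches (31 mm against 34 mm), so I relied on the camera for those. No check failed. The hand-in gives no verdict, and I could not read the state after it, so the final held second is unchecked.

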